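# Let a thread spool out of the feed track and catch it softly

### The job

Press the gate pad at the top of the sloping thread rack right down so that the spool rolls off by itself, freely and untouched until it has passed right under the steel strap. Then run along ahead of the rolling spool with closed fingers in the track, take it up softly, bring it to a standstill for a moment on the lower stretch before it gets to the end lip, and finally ease it down to rest against the lip and leave it there. The thread is freshly waxed and easily bruised: no bumps against fingers or lip, no gripping, and leave the jar, the cone and the mallet alone.

Things in the scene. Friction and masses are not known exactly. Their poses are not given: they have to be found in the camera images.
- rack: Wooden rack fixed on the table, 500 x 110 mm, carrying an open-topped straight track that slopes down along the rack's +x. Origin: centre of its foot, on the table; x downhill (level), y across, z up. Track floor flat, about 56 mm above the table at rack x = 0; 68 mm between walls that stand 14 mm above it (outer faces at y = +-43 mm). A higher board closes the uphill end.
- slope (a joint): Setting of the track's slope, different each time and firmly fixed during the run: the track floor falls along +x at 0.042 rad plus this value (0.036 to 0.046 rad in all).
- gate_line (a point): Point on the track floor, middle of the width, at the uphill face of the gate bar (rack x = -165 mm). Axes along the sloping track: x downhill, y across, z square to the floor.
- strap_line (a point): Point on the track floor, mid-width, below the steel strap (rack x = -5 mm): a 12 mm wide arch over the track, underside 57 mm and top 60 mm above the floor, posts outside the walls at y = +-46 mm. The spool passes below it; fingers from above cannot. 160 mm downhill of the gate, 240 mm uphill of the lip. Axes as gate_line.
- lip_line (a point): Point on the track floor, mid-width, at the foot of the uphill face of the end lip (rack x = +235 mm). Axes as gate_line. The lip is a low wooden ridge across the bottom end, 10 mm above the track floor, 10 mm thick; a spool at rest against it has its centre 19.5 mm uphill of this point. Reaching it faster than 0.15 m/s, or more than 5 N from the fingers, bruises the thread.
- gate (a joint): Drop gate: 0 = up (bar 12 mm above the track floor, holds the spool), 0.016 m = fully down (bar below the floor, spool runs). Pushed down by its pad with about 2 to 3 N; it stays where it is left.
- pad_top (a point): Centre of the top of the gate's steel thumb pad, 36 x 30 mm, beside the track at the rack's +y side (68 mm from the middle of the track), level with 36 mm above the track floor when up and 20 mm when down. Moves with the gate.
- spool: Flanged thread spool behind the gate; origin at its centre, 24 mm above the floor, y along the axle it rolls about. Flanges 48 mm in diameter, 7 mm thick, 60 mm over all; thread between them 42 mm in diameter, 46 mm long. 0.15 kg nominal. Free, it gains 0.07 to 0.14 m/s2, more on a steeper track: some 1.3 to 2 s to the strap, 0.15 to 0.23 m/s there, up to 0.35 m/s at the lip.
- glue_jar: White screw-lid jar, 52 mm in diameter, 75 mm tall, standing beyond the rack. Leave alone. Origin: centre of its underside.
- thread_cone: Black thread cone, 48 mm in diameter, 80 mm tall, standing beyond the rack. Leave alone. Origin: centre of its underside.
- mallet: Steel-headed mallet with a wooden handle, 220 mm long, lying to the robot's right. Leave alone. Origin under its middle.
Things that resemble listed ones, but are neither listed nor needed, are in the scene too. Leave any purple look-alike of the spool alone.

How it is judged:
By the outcome, as a careful person would: the job done as asked, in the order asked, and still so for the second after the job is handed in, with the robot touching nothing.
It also fails if it takes over 38 s, if anything falls off the work surface, if the arm or the gripper's body presses on something with over 40 N, if the wrist force passes 120 N, or if a joint passes its speed limit or range.

### The arm

A 6-joint arm with a two-finger parallel gripper is mounted at the origin on the work surface. World frame = base frame: x ahead of the robot, y to its left, z up, the work surface at z = 0. Lengths are in m, angles in degrees, forces in N, time in s.
With the tool pointing down it reaches from about 0.35 to 0.875 m from the base axis. Payload 4.2 kg.
Tool frame: the origin (TCP) lies between the finger pads; the fingertips stand 25 mm ahead of it and the grasp point (between the pads) lies 6 mm ahead of it (r.tips_ahead is the distance from the TCP to the fingertips, in m); z points along the fingers, y is the line along which they close (so a half turn about z gives the same grasp; the last joint's range is limited). The gripper opens to 87 mm and grips with 3 to 60 N. Pads are 19 mm wide; open, the fingers measure 117 mm over their backs; the gripper's body (75 mm by 190 mm) begins 51 mm behind the grasp point.
Start: joints at [80.077, 22.042, 0.453, 0, -68.411, -14.817], TCP at [0.262, 0.568, 0.248] pointing down, gripper open.
Joint ranges: [-179.83, 179.83], [-69.29, 118.12], [-61.27, 80.66], [-181.25, 117.63], [-171.15, -9.14], [-177.46, 177.46]. Speed limits (degrees/s): [159.86, 159.86, 180, 180, 180, 180].

### API

Orientations are given as [roll, pitch, yaw] about the fixed x, y, z axes, in that order (R = Rz(yaw) Ry(pitch) Rx(roll)).
In Python, from station import r, eyes gives the robot as it stands. The module is installed in compiled form; this text tells all that it offers.
- The arm moves only by the tool step_arm, never from a script. Its argument "series" is one flat list of numbers, 7 for each row, row after row: the shift along the tool's x, y, z in units of 500 mm (1.0 is 500 mm), then the turn, a rotation vector about the tool's x, y, z in units of 120 degrees (1.0 is 120 degrees), then the opening, from 0 (shut) to 1 (fully open). A call has 1 to 10 rows; each row shifts and turns the commanded pose from where the row before left it, along the tool's axes as they then stand; what a row does not reach is not made up. A row lasts 1/8 s, in which the tool goes at most 62.5 mm and 10.7 degrees, less where a joint would pass 70% of its speed; a pose out of reach is approached as far as the arm can. A call with a number of a shift or a turn outside -1 to 1 is refused whole. A call with a gripper value outside its range is refused whole. The fingers move at their own pace and stop on an object; the grip force is fixed at half the most. Time passes only in rows, so rows that do not move let the fingers close. It gives the time, the measured TCP pose, the force, the opening and the grip force at its end, in the units of the state.
- r.get_state(): the state, without advancing time (a new reading comes with each control period).
- eyes.camera(name): name is "scene" or "top"; returns the picture (400x640x3 uint8, red, green, blue); there is no depth.
- eyes.camera_params(name): a dict with "fx", "fy", "cx", "cy" (pixels), "extrinsics" (4x4, takes a point from camera to world coordinates). Camera axes: x right, y down, z forward; pixel columns grow to the right and rows downward; lengths in m; the calibration is good to about 2 mm. A picture is of the moment at which its call begins. camera_params takes no time and is no camera call.
- r.sign_off(): hands the job in; it is judged then, once.
The state is a dict: "time": time; "q": joint angles; "joint_velocities": joint speeds; "joint_efforts": joint torques, N m; "eef_pos": TCP position; "tcp_rot": TCP orientation; "ft_force": force on the tool from outside, world axes, zero at the start; "torque": the same for the moment, N m; "grip_width": finger opening in m; "finger_force": force on a finger pad.
Only numpy, scipy, OpenCV 4.12 (cv2) and the standard library are available. Lean on these libraries where they do the work, as an engineer would, in place of code of your own. Each camera call takes 0.05 s, during which the arm holds its last target. There are 200 camera calls.

## Working session

There is one attempt and no reset: what is moved stays moved. The work goes in short steps, Python scripts to look and compute and a tool call to move; the robot and the scene stay as the last step left them, time stands still between calls to the robot, and variables do not carry over. Pictures are saved under pics/ and viewed, at most 10 in all, crops included, and the job is handed in when it is done.

Besides the shell and the picture viewer there is one more tool, called after ">>>" by a JSON object that holds its "fn" and its "kwargs". step_arm: Moves the arm, as the interface text tells. Its arguments: {"type":"object","properties":{"series":{"type":"array"}},"required":["series"]}

```bash
mkdir -p pics; python3 - <<'E'
from station import r, eyes
import cv2, numpy as np
for n in("scene","top"):
    im=eyes.camera(n); cv2.imwrite(f"pics/{n}0.png",im[:,:,::-1]); p=eyes.camera_params(n)
    print(n,p["fx"],p["fy"],p["cx"],p["cy"]); print(np.round(p["extrinsics"],4).tolist())
print(r.get_state(), r.tips_ahead)
E
```

```text
scene 371.5741185359144 371.5741185359144 323.4946590893984 196.14738292139722
[[-0.5298, 0.6803, -0.5065, 1.0094], [0.8481, 0.4282, -0.312, 0.181], [0.0046, -0.5948, -0.8038, 0.8672], [0.0, 0.0, 0.0, 1.0]]
top 467.89191513866206 467.89191513866206 322.39654760673733 200.8296601608159
[[-0.0038, -0.9941, 0.1083, 0.4169], [-0.9999, 0.0023, -0.0139, -0.0873], [0.0136, -0.1084, -0.994, 1.1751], [0.0, 0.0, 0.0, 1.0]]
{'time': 0.1, 'q': array([ 8.00761752e+01,  2.20847811e+01,  3.85472549e-01, -2.44403730e-02,
       -6.84119497e+01, -1.48175149e+01]), 'joint_velocities': array([ 0.06029975, -0.17430016,  0.06966402,  0.22057436,  0.02000295,
        0.05982789]), 'joint_efforts': array([-5.77422134e-05, -3.91688132e+01,  1.87936950e+01,  4.23191831e+00,
        1.35028147e-02, -6.96736834e-05]), 'eef_pos': array([0.26134481, 0.56717469, 0.24657322]), 'tcp_rot': array([ 1.79886632e+02, -6.50048347e-03, -2.47503477e+01]), 'ft_force': array([-0.17305425,  0.70477852, -0.91136274]), 'torque': array([-3.49721843e-02,  8.50427905e-05,  3.63311346e-02]), 'finger_force': 0.0, 'grip_width': 0.0868104399301269} 0.025
```

View pics/scene0.png

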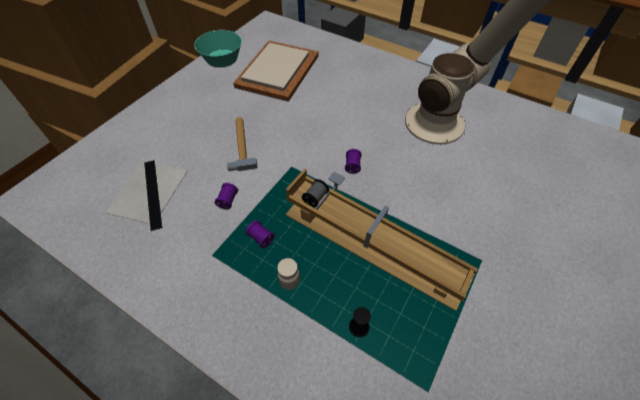

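View pics/top0.png

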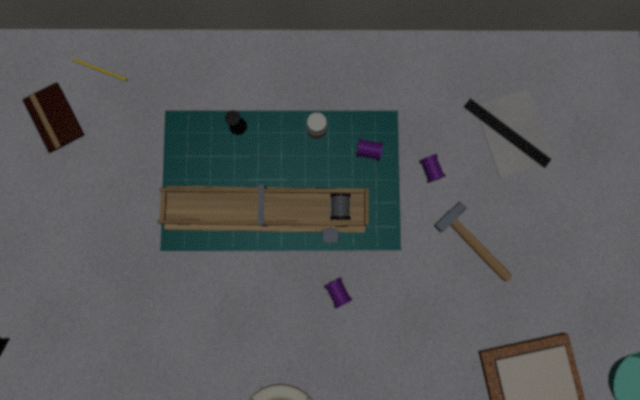

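Scene view: grey spool in the rack at (315,193), pad at (336,180), strap at (376,226), lip end near (470,280). Top view: spool (341,206), pad (330,235), strap (262,205), lip near (163,206). Spool candidates: the grey one in the track at top (341,206), and the purple look-alikes at (370,149), (432,167) and (338,292). The grey one fits the description, because it sits behind the gate. A close crop should confirm that.

```bash
python3 - <<'E'
import cv2, numpy as np
t=cv2.imread("pics/top0.png")[180:250,150:380]; s=cv2.imread("pics/scene0.png")[160:310,275:490]
t=cv2.convertScaleAbs(cv2.resize(t,(782,238),interpolation=cv2.INTER_CUBIC),alpha=1.6)
s=cv2.resize(s,(516,360),interpolation=cv2.INTER_CUBIC)
o=np.zeros((600,790,3),np.uint8); o[:238,:782]=t; o[240:600,:516]=s; cv2.imwrite("pics/crop1.png",o)
E
```

```text
(no output)
```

View pics/crop1.png

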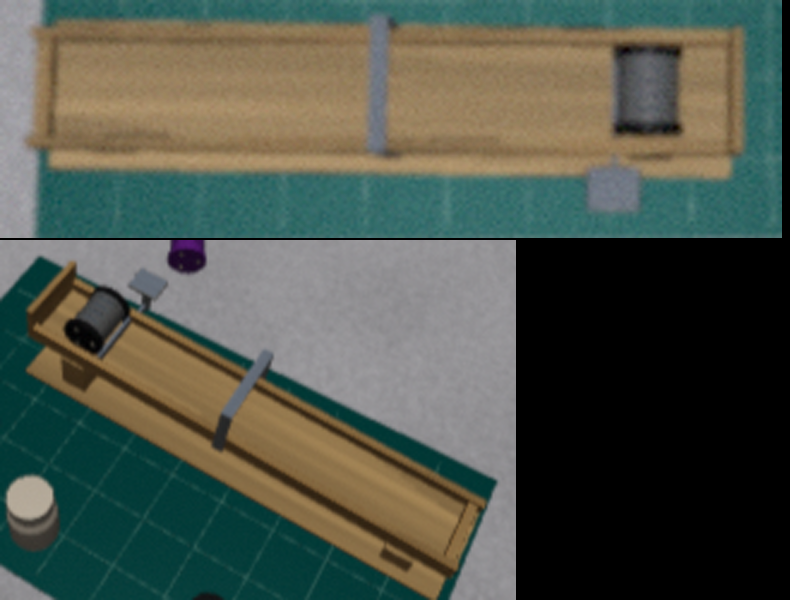

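The crop confirms it: the grey spool with black flanges sits behind the gate bar at top (340,206). The pad is at top (330,235) and the strap at top (261,205). The lip edge is at about top column 166.

```bash
cat > h.py <<'E'
from station import r, eyes
import cv2, numpy as np
P={n:eyes.camera_params(n) for n in("scene","top")}
def ray(n,u,v):
    p=P[n];E=np.array(p["extrinsics"]);d=E[:3,:3]@[(u-p["cx"])/p["fx"],(v-p["cy"])/p["fy"],1]
    return E[:3,3],d/np.linalg.norm(d)
def plane(n,u,v,z):
    o,d=ray(n,u,v); return o+d*(z-o[2])/d[2]
def tri(t,s):
    A=np.zeros((3,3));b=np.zeros(3);R=[ray("top",*t),ray("scene",*s)]
    for o,d in R: M=np.eye(3)-np.outer(d,d);A+=M;b+=M@o
    x=np.linalg.solve(A,b); return x,[1e3*np.linalg.norm(np.cross(x-o,d)) for o,d in R][0]
E
python3 - <<'E'
from h import *
T=lambda x,y:(150+x/3.4,180+y/3.4)
S=lambda x,y:(275+x/2.4,160+(y-240)/2.4)
for n,t,s in[("pad",(613,188),(148,284)),("spool",(647,90),(97,320)),("strap_near",(378,152),(265,354)),("strap_far",(379,17),(222,418)),
 ("wallend_near",(32,147),(485,503)),("wallend_far",(38,28),(452,570)),("lip_near",(53,143),(467,503)),("board_near",(742,152),(73,265)),("board_far",(738,30),(33,310))]:
    x,e=tri(T(*t),S(*s)); print(n,np.round(x*1e3,1),round(e,1))
# wall-top edge lines and pad mask
top=cv2.imread("pics/top0.png");sc=cv2.imread("pics/scene0.png")
def cen(im,x0,x1,y0,y1,f):
    h=cv2.cvtColor(im,cv2.COLOR_BGR2HSV)[y0:y1,x0:x1];m=f(h).astype(np.uint8)
    n,l,st,c=cv2.connectedComponentsWithStats(m);i=1+st[1:,4].argmax();return c[i]+[x0,y0],st[i]
print(cen(top,318,345,227,247,lambda h:h[...,1]<90), cen(top,256,268,180,232,lambda h:h[...,1]<80))
E
```

```text
pad [ 454.5 -120.1   96.1] 0.2
spool [ 522.  -144.3   88. ] 0.0
strap_near [479.1  36.4 109. ] 1.0
strap_far [570.6  35.7 109.6] 2.0
wallend_near [485.9 288.7  51.6] 1.6
wallend_far [570.4 285.4  53.3] 0.3
lip_near [489.5 275.6  43. ] 0.4
board_near [ 477.9 -206.5   98.1] 1.5
board_far [ 559.9 -203.6  107. ] 1.9
(array([330.21908127, 234.45936396]), array([  0,   0,  27,  16, 283], dtype=int32)) (array([260.66773163, 204.32907348]), array([  0,   4,  12,  42, 313], dtype=int32))
```

>>> {"fn": "step_arm", "kwargs": {"series": [0,0,0,0,0,0.0787,0,0,0,0,0,0,0.0787,0,0,0,0,0,0,0.0787,0,0,0,0,0,0,0.0787,0,0,0,0,0,0,0.0787,0,0,0,0,0,0,0.0787,0,0,0,0,0,0,0.0787,0]}}

```text
time: 0.98
eef_pos: [0.2614, 0.5673, 0.2469]
tcp_rot: [180.0, -0.1, -91.2]
ft_force: [0.2, 0.0, 0.1]
grip_width: 0.025
finger_force: 0.0
```

>>> {"fn": "step_arm", "kwargs": {"series": [0.05,-0.015,0,0,0,0,0,0.098,-0.029,0,0,0,0,0,0.098,-0.029,0,0,0,0,0,0.098,-0.029,0,0,0,0,0,0.098,-0.029,0,0,0,0,0,0.098,-0.029,0,0,0,0,0,0.098,-0.029,0,0,0,0,0,0.098,-0.029,0,0,0,0,0,0.098,-0.029,0,0,0,0,0,0.098,-0.029,0,0,0,0,0]}}

```text
time: 2.22
eef_pos: [0.3925, 0.098, 0.2475]
tcp_rot: [-180.0, 0.0, -90.8]
ft_force: [1.3, 1.0, 0.1]
grip_width: 0.0006
finger_force: 0.0
```

>>> {"fn": "step_arm", "kwargs": {"series": [0.087,-0.026,0,0,0,0,0,0.087,-0.026,0,0,0,0,0,0.087,-0.026,0,0,0,0,0,0.087,-0.026,0,0,0,0,0,0.087,-0.026,0,0,0,0,0,0,0,0.075,0,0,0,0,0,0,0.075,0,0,0,0,0,0,0.07,0,0,0,0,0,0,0,0,0,0,0,0]}}

```text
invalid input at $.series: expected a multiple of 7 numbers
```

```bash
python3 - <<'E'
from h import *
a=eyes.camera("scene");b=eyes.camera("top");s=r.get_state();print(s["eef_pos"],s["tcp_rot"],s["ft_force"],s["time"])
f=lambda i:cv2.resize(i[:,:,::-1],None,fx=4,fy=4,interpolation=cv2.INTER_CUBIC)
o=np.zeros((600,800,3),np.uint8);o[:,:400]=f(a[120:270,280:380]);o[:,400:]=cv2.convertScaleAbs(f(b[140:290,280:380]),alpha=1.5);cv2.imwrite("pics/p2.png",o)
E
```

```text
[0.39242446 0.0960436  0.24718773] [ 1.79930065e+02 -5.23212688e-02 -9.11942583e+01] [ 0.11445969  0.84881122 -0.06183516] 2.325
```

View pics/p2.png

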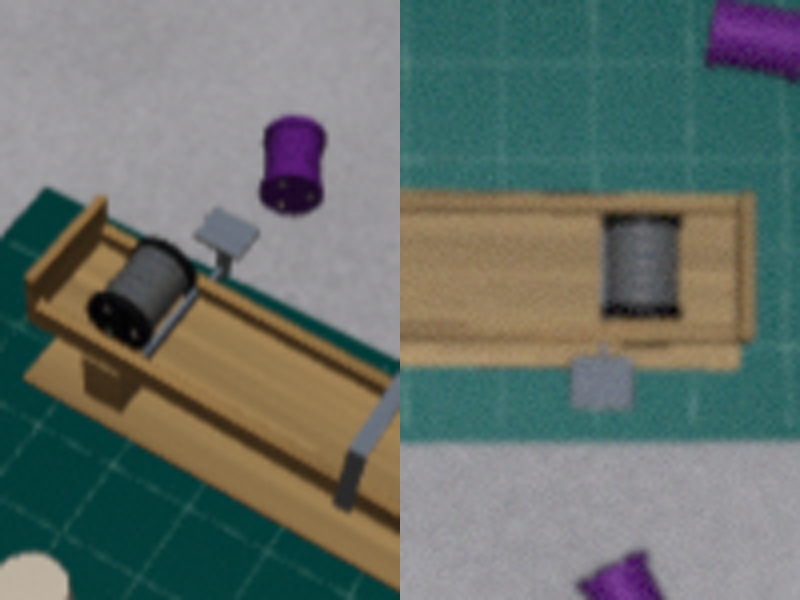

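The picture shows the arm out of view and the pad clear at scene (336.8,178) and top (330.5,235.7), matching the first fix. I'll resend the refused move with the row count corrected.

>>> {"fn": "step_arm", "kwargs": {"series": [0.087,-0.026,0,0,0,0,0,0.087,-0.026,0,0,0,0,0,0.087,-0.026,0,0,0,0,0,0.087,-0.026,0,0,0,0,0,0.087,-0.026,0,0,0,0,0,0,0,0.075,0,0,0,0,0,0,0.075,0,0,0,0,0,0,0.07,0,0,0,0,0,0,0,0,0,0,0]}}

```text
time: 3.45
eef_pos: [0.4525, -0.1185, 0.1352]
tcp_rot: [179.6, -0.0, -90.8]
ft_force: [0.7, -1.3, 0.2]
grip_width: 0.0004
finger_force: 0.0
```

```bash
python3 - <<'E'
from h import *
a=eyes.camera("scene");b=eyes.camera("top");s=r.get_state();print(s["eef_pos"],s["tcp_rot"],s["ft_force"],s["time"],s["grip_width"])
f=lambda i:cv2.resize(i[:,:,::-1],None,fx=4,fy=4,interpolation=cv2.INTER_CUBIC)
o=np.zeros((600,800,3),np.uint8);o[:,:400]=f(a[120:270,280:380]);o[:,400:]=cv2.convertScaleAbs(f(b[140:290,280:380]),alpha=1.5);cv2.imwrite("pics/p3.png",o)
E
```

```text
[ 0.45522773 -0.11850709  0.13829242] [-1.79952775e+02 -2.58875053e-02 -9.07840000e+01] [ 0.09598053 -0.09039708  0.57011182] 3.55 0.0005552092697328405
```

View pics/p3.png

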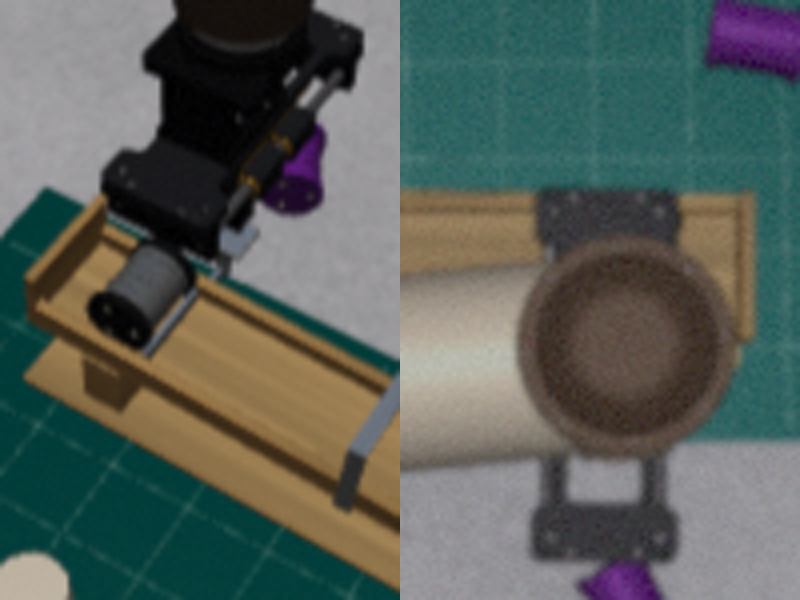

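The gripper is above the pad, with the pad partly visible at scene crop (240,238) below the fingertips and the spool clear of it. Next I'll feel for the pad height gently, well short of opening the gate.

>>> {"fn": "step_arm", "kwargs": {"series": [0,0,0.012,0,0,0,0,0,0,0.014,0,0,0,0,0,0,0,0,0,0,0]}}

```text
time: 3.92
eef_pos: [0.4544, -0.1188, 0.1245]
tcp_rot: [-180.0, 0.0, -90.8]
ft_force: [-0.0, -0.3, -0.3]
grip_width: 0.0006
finger_force: 0.0
```

>>> {"fn": "step_arm", "kwargs": {"series": [0,0,0.003,0,0,0,0,0,0,0,0,0,0,0]}}

```text
time: 4.18
eef_pos: [0.4545, -0.1188, 0.1232]
tcp_rot: [-180.0, -0.0, -90.8]
ft_force: [-0.6, 0.0, 0.8]
grip_width: 0.0005
finger_force: 0.3
```

>>> {"fn": "step_arm", "kwargs": {"series": [0,0,0.003,0,0,0,0,0,0,0,0,0,0,0]}}

```text
time: 4.42
eef_pos: [0.4545, -0.1189, 0.1216]
tcp_rot: [-180.0, -0.0, -90.8]
ft_force: [1.1, -0.6, 2.0]
grip_width: 0.0005
finger_force: 0.4
```

>>> {"fn": "step_arm", "kwargs": {"series": [0,0,0.003,0,0,0,0,0,0,0,0,0,0,0]}}

```text
time: 4.68
eef_pos: [0.4544, -0.1188, 0.1199]
tcp_rot: [-180.0, -0.0, -90.9]
ft_force: [-0.3, -0.6, 0.0]
grip_width: 0.0003
finger_force: 0.3
```

>>> {"fn": "step_arm", "kwargs": {"series": [0,0,0.014,0,0,0,0,0,0,0.014,0,0,0,0,0,0,0.001,0,0,0,0]}}

```text
time: 5.05
eef_pos: [0.4548, -0.119, 0.1077]
tcp_rot: [-180.0, -0.1, -90.8]
ft_force: [-6.7, 2.0, 22.8]
grip_width: 0.0003
finger_force: 11.8
```

>>> {"fn": "step_arm", "kwargs": {"series": [0,0,-0.09,0,0,0,0,-0.09,-0.0226,-0.03,0,0,0,0,-0.09,-0.0226,0,0,0,0,0,-0.09,-0.0226,0,0,0,0,0,-0.09,-0.0226,0,0,0,0,0,-0.09,-0.0226,0.03,0,0,0,0,-0.09,-0.0226,0.04,0,0,0,0,0,0,0.05,0,0,0,0,0,0,0.033,0,0,0,0]}}

```text
time: 6.18
eef_pos: [0.5251, 0.1506, 0.0865]
tcp_rot: [179.8, -0.1, -90.8]
ft_force: [-0.5, 0.2, 0.2]
grip_width: 0.0004
finger_force: 0.0
```

```bash
cat >> h.py <<'E'
# rack axes: s = distance along the rack from its origin, spool centre
def spool():
    im=eyes.camera("scene"); t=r.get_state()["time"]; return im,t-0.05
E
python3 - <<'E'
from h import *
im,t=spool(); s=r.get_state(); print(t,s["time"],s["eef_pos"],s["tcp_rot"])
cv2.imwrite("pics/p4.png",cv2.resize(im[150:300,280:480][:,:,::-1],None,fx=4,fy=4,interpolation=cv2.INTER_CUBIC)); cv2.imwrite("pics/raw4.png",im[:,:,::-1])
E
```

```text
6.175 6.225 [0.5239427  0.14973694 0.08468808] [ 1.79627296e+02 -1.61649265e-01 -9.08706123e+01]
```

View pics/p4.png

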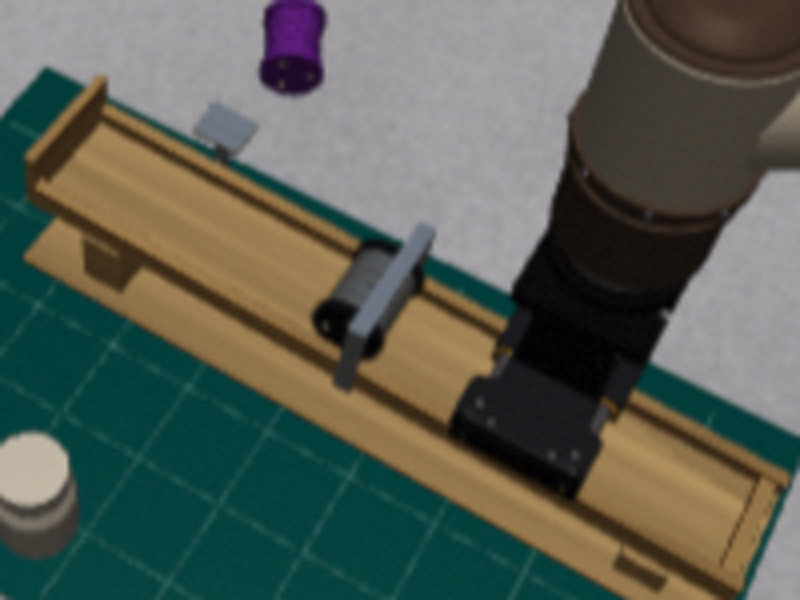

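The picture shows the spool nearly at the strap: its near flange is centred at scene crop (350,322), which is pixel (367.5,230.5). The gate pad is down and the fingers are in the track ahead of the spool.

```bash
python3 - <<'E'
from h import *
def cx(u,v,x):
    o,d=ray("scene",u,v); return o+d*(x-o[0])/d[0]
p0=cx(310.5,198.75,.552);p1=cx(367.5,230.5,.553);print(p0,p1)
d=p1[1]-p0[1]
for t0 in(4.85,4.9,4.95,5.0):
    a=2*d/(6.175-t0)**2;print(t0,a,a*(6.175-t0))
E
```

```text
[ 0.552      -0.13965584  0.10210586] [0.553      0.02594183 0.0934941 ]
4.85 0.18864810782913616 0.24995874287360545
4.9 0.20373415412996695 0.25976104651570775
4.95 0.22070492915120526 0.27036353821022635
5.0 0.23988797414759788 0.2818683696234275
```

```bash
cat > m.py <<'E'
from h import *
def ypos(im,lo=285,hi=440):
    """rear edge of the near black flange -> spool centre y (rgb image)"""
    g=cv2.cvtColor(im,cv2.COLOR_RGB2HSV)[...,2]; m=np.zeros_like(g); m[170:290,lo:hi]=(g[170:290,lo:hi]<45)*255
    n,l,st,c=cv2.connectedComponentsWithStats(m); out=[]
    for i in range(1,n):
        if st[i,4]<40: continue
        y,x=np.where(l==i); k=x<=x.min()+1; u,v=x.min(),y[k].mean()
        o,d=ray("scene",u,v); p=o+d*(.553-o[0])/d[0]; out.append((u,round(v,1),int(st[i,4]),np.round(p[1:],4).tolist()))
    return out
E
python3 - <<'E'
from m import *
a,t=spool();b,t2=spool()
for f in("scene0","raw4"): print(f,ypos(cv2.imread(f"pics/{f}.png")[:,:,::-1]))
print(t,ypos(a));print(t2,ypos(b)); s=r.get_state();print(s["time"],s["eef_pos"])
cv2.imwrite("pics/raw5.png",b[:,:,::-1])
E
```

```text
scene0 [(np.int64(302), np.float64(196.7), 215, [-0.1655, 0.0935]), (np.int64(364), np.float64(242.9), 43, [0.023, 0.0298])]
raw4 [(np.int64(392), np.float64(256.7), 2240, [0.1015, 0.0347]), (np.int64(358), np.float64(229.0), 140, [0.001, 0.0787])]
6.2250000000000005 [(np.int64(392), np.float64(256.2), 2236, [0.1011, 0.0369]), (np.int64(362), np.float64(231.5), 134, [0.0124, 0.0769])]
6.275 [(np.int64(392), np.float64(256.4), 2241, [0.1013, 0.0358]), (np.int64(384), np.float64(215.6), 44, [0.0569, 0.1838]), (np.int64(365), np.float64(238.0), 138, [0.0232, 0.0549])]
6.325 [0.52528791 0.14985368 0.08748185]
```

>>> {"fn": "step_arm", "kwargs": {"series": [0.024,0,0,0,0,0,0,-0.024,0,0,0,0,0,0,-0.054,0,0,0,0,0,0,-0.046,0,0,0,0,0,0,-0.038,0,0,0,0,0,0,-0.028,0,0,0,0,0,0,-0.018,0,0,0,0,0,0,-0.01,0,0,0,0,0,0,-0.004,0,0,0,0,0,0,0,0,0,0,0,0,0]}}

```text
time: 7.58
eef_pos: [0.5276, 0.2489, 0.089]
tcp_rot: [180.0, -0.0, -90.9]
ft_force: [0.3, 1.4, -0.1]
grip_width: 0.0007
finger_force: 0.1
```

```bash
python3 - <<'E'
from m import *
a,t=spool();b=eyes.camera("top");s=r.get_state();print(t,s["time"],s["eef_pos"],s["ft_force"],ypos(a,340,480))
f=lambda i:cv2.resize(i[:,:,::-1],None,fx=4,fy=4,interpolation=cv2.INTER_CUBIC)
cv2.imwrite("pics/raw6.png",a[:,:,::-1]);cv2.imwrite("pics/p6.png",f(a[180:310,310:490]))
E
```

```text
7.575 7.675 [0.5276572  0.24882603 0.08906707] [ 0.85005973 -0.14642088  0.86900989] [(np.int64(429), np.float64(270.0), 2263, [0.1932, 0.0616])]
```

View pics/p6.png

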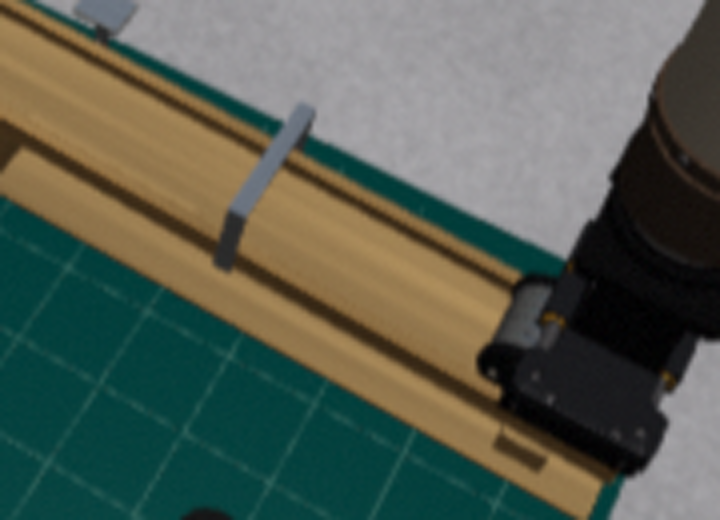

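The picture shows the spool standing still against the fingers: its near flange is at crop (495,365), and it is clear of the lip. I'll hold it for a moment, then ease it down.

>>> {"fn": "step_arm", "kwargs": {"series": [0,0,0,0,0,0,0,0,0,0,0,0,0,0,0,0,0,0,0,0,0,0,0,0,0,0,0,0,0,0,0,0,0,0,0,0,0,0,0,0,0,0,-0.002,0,0,0,0,0,0,-0.004,0,0,0,0,0,0,-0.006,0,0,0,0,0,0,-0.006,0,0,0,0,0,0]}}

```text
time: 8.93
eef_pos: [0.5278, 0.2585, 0.0891]
tcp_rot: [-180.0, 0.0, -90.8]
ft_force: [0.5, 0.5, -0.1]
grip_width: 0.0005
finger_force: 0.0
```

>>> {"fn": "step_arm", "kwargs": {"series": [-0.006,0,0,0,0,0,0,-0.006,0,0,0,0,0,0,-0.006,0,0,0,0,0,0,-0.006,0,0,0,0,0,0,-0.006,0,0,0,0,0,0,-0.006,0,0,0,0,0,0,-0.006,0,0,0,0,0,0,-0.006,0,0,0,0,0,0,-0.006,0,0,0,0,0,0,-0.006,0,0,0,0,0,0]}}

```text
time: 10.18
eef_pos: [0.5282, 0.2884, 0.0891]
tcp_rot: [-180.0, 0.0, -90.8]
ft_force: [-0.6, 0.0, 0.5]
grip_width: 0.0002
finger_force: 0.0
```

```bash
python3 - <<'E'
from m import *
a,t=spool();s=r.get_state();print(t,s["time"],s["eef_pos"],s["ft_force"],s["finger_force"],ypos(a,340,500))
E
```

```text
10.174999999999999 10.225 [0.52832595 0.28866431 0.08908259] [ 0.0294727  -0.10472403 -0.53910334] 0.0 [(np.int64(445), np.float64(279.0), 2185, [0.2335, 0.059])]
```

>>> {"fn": "step_arm", "kwargs": {"series": [-0.006,0,0,0,0,0,0,-0.006,0,0,0,0,0,0,-0.006,0,0,0,0,0,0,-0.006,0,0,0,0,0,0,-0.008,0,0,0,0,0,0,-0.012,0,0,0,0,0,0,-0.016,0,0,0,0,0,0,-0.02,0,0,0,0,0,0,-0.02,0,0,0,0,0,0,-0.02,0,0,0,0,0,0]}}

```text
time: 11.48
eef_pos: [0.5291, 0.349, 0.089]
tcp_rot: [-180.0, 0.0, -90.8]
ft_force: [-0.7, -0.4, 0.4]
grip_width: 0.0003
finger_force: 0.0
```

>>> {"fn": "step_arm", "kwargs": {"series": [-0.02,0,-0.04,0,0,0,0,0,0,-0.08,0,0,0,0,0,0,-0.08,0,0,0,0,-0.04,0,-0.08,0,0,0,0,-0.06,0,-0.06,0,0,0,0,-0.06,0,0,0,0,0,0,0,0,0,0,0,0]}}

```text
invalid input at $.series: expected a multiple of 7 numbers
```

```bash
python3 - <<'E'
from m import *
a,t=spool();b=eyes.camera("top");c,t2=spool();s=r.get_state();print(t,s["time"],s["eef_pos"],ypos(a,400,500),ypos(c,400,500))
f=lambda i,k:cv2.resize(i[:,:,::-1],None,fx=k,fy=k,interpolation=cv2.INTER_CUBIC)
o=np.zeros((600,800,3),np.uint8);x=f(a[220:310,400:500],4);o[:360,:400]=x;y=cv2.convertScaleAbs(f(b[175:240,150:250],4),alpha=1.6);o[:260,400:]=y
o[360:560,:640]=f(a[100:300,0:640],1);cv2.imwrite("pics/p7.png",o)
E
```

```text
11.475 11.625 [0.52900289 0.34874804 0.08891898] [(np.int64(453), np.float64(261.0), 84, [0.2275, 0.1447]), (np.int64(490), np.float64(282.0), 129, [0.3109, 0.1365]), (np.int64(445), np.float64(279.0), 216, [0.2335, 0.059])] [(np.int64(453), np.float64(261.0), 86, [0.2275, 0.1447]), (np.int64(490), np.float64(282.8), 121, [0.3119, 0.1337]), (np.int64(445), np.float64(279.0), 216, [0.2335, 0.059])]
```

View pics/p7.png

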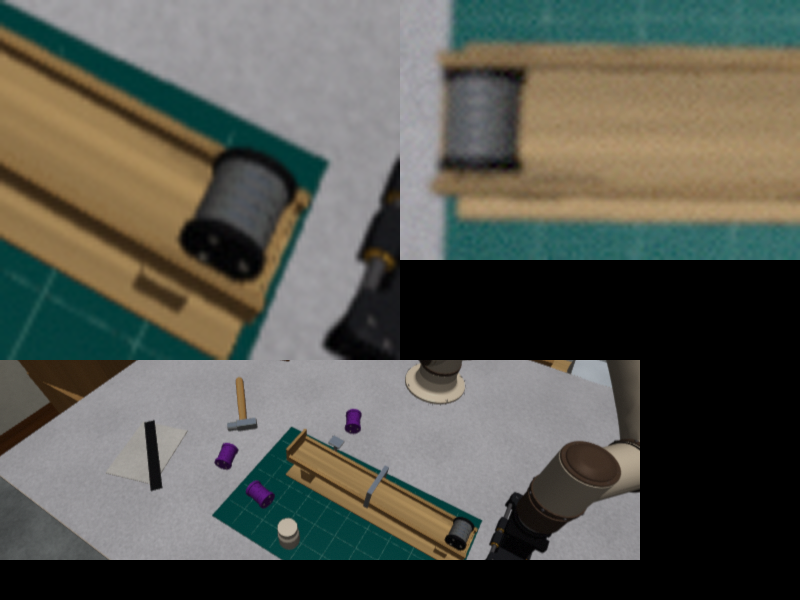

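The picture shows the spool resting against the lip (scene rear edge 445,279, unchanged since 10.2 s) with the arm well clear. I'll hand it in.

```bash
python3 -c "
from station import r
print(r.sign_off())"
```

```text
the job is handed in; nothing more can be done
None
```

The spool rolled freely under the strap, was taken up and held still about 40 mm short of the lip, and now rests against the lip with the arm clear; the job was handed in at about 11.6 s with no verdict returned, and neither the take-up force nor the speed at the lip was measured directly.

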